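# Shut off the air and find the socket for the valve's gland nut

## Robot

A 7-joint arm with a two-finger parallel gripper is mounted at the origin on a cart in front of the work surface, level with it; the furniture and walls round the work are solid. World frame = base frame: x ahead of the robot, y to its left, z up, the work surface at z = 0. Lengths are in m, angles in rad, forces in N, time in s.
With the tool pointing down it reaches from about 0.425 to 0.925 m from the base axis. Payload 6.8 kg.
Tool frame: the origin (TCP) lies between the finger pads; the fingertips stand 14 mm ahead of it and the grasp point (between the pads) lies 5 mm behind it; z points along the fingers, y is the direction in which the jaws open and shut (so a half turn about z gives the same grasp; the last joint's range is limited). The gripper opens to 85 mm and grips with 20 to 120 N. Pads are 22 mm wide; open, the fingers measure 114 mm over their backs; the gripper's body (76 mm by 85 mm) begins 54 mm behind the grasp point. The pads swing forward as they close: fully open they stand 13 mm farther back than shut.
Start: joints at [1.026, 0.477, 0.022, 1.555, -0.011, 1.109, -0.083], TCP at [0.286, -0.612, 0.245] pointing down, gripper open.
Joint ranges: [-2.96, 2.96], [-0.34, 2.1], [-1.41, 1.46], [0.24, 2.44], [-1.37, 4.51], [0.17, 1.92], [-2.96, 2.96]. Speed limits (rad/s): [2.39, 2.39, 3.14, 3.14, 3.14, 3.14, 3.14].

## Interface

Orientations are given as a unit quaternion [w, x, y, z].
In Python, from station import bot gives the robot as it stands.
- The arm moves only by the shell command python3 -m crank 'ROWS' [FORCE]. ROWS is JSON, a list of rows, each a list of 3 entries, a list of its own where there are three numbers: the shift along the tool's x, y, z in m, then the turn, a rotation vector about the tool's x, y, z in degrees, then the finger opening in m, from 0 to 0.0854. A call has 1 to 10 rows; each row shifts and turns the commanded pose from where the row before left it, along the tool's axes as they then stand; what a row does not reach is not made up. A row lasts 1/8 s, in which the tool goes at most 62.5 mm and 10.7 degrees, less where a joint would pass 70% of its speed; a pose out of reach is approached as far as the arm can. A call is refused whole if a number of a shift passes 0.0625 or a number of a turn 10.7, either way. A call with a gripper value outside its range is refused whole. The fingers move at their own pace and stop on an object; FORCE is the grip in N (left out, the last holds). Time passes only in rows, so rows that do not move let the fingers close. It gives the time, the measured TCP pose, the force and the opening at its end, in the units of the state.
- bot.get_obs(): the state, without advancing time (a new reading comes with each control period).
- bot.read_camera(name): name is "side" or "top"; returns (picture, depth): 420x560x3 uint8, red, green, blue; 420x560 float32, m along the optical axis (not along the pixel's ray), 0 where there is no reading.
- bot.calibration(name): a dict with "fx", "fy", "cx", "cy" (pixels), "extrinsics" (4x4, takes a point from camera to world coordinates). Camera axes: x right, y down, z forward; pixel columns grow to the right and rows downward; lengths in m; the calibration is good to about 2 mm. A picture is of the moment at which its call begins. calibration takes no time and is no camera call.
- bot.hand_in(): hands the job in, once; it reports no verdict.
The state is a dict: "t": time; "q": joint angles; "joint_vel": joint speeds; "joint_torque": joint torques, N m; "eef_pos": TCP position; "tool_rot": TCP orientation; "contact_force": force on the tool from outside, world axes, zero at the start; "torque": the same for the moment, N m; "gripper_width": opening from 0.0 (shut) to 1.0 (fully open).
Only numpy, scipy, OpenCV 4.12 (cv2) and the standard library are available. Lean on these libraries where they do the work, as an engineer would, in place of code of your own. Each camera call takes 0.05 s, during which the arm holds its last target.

## Task

First shut off the air: push the black sprung knob on the fixture fully down and, keeping it down (never force it round unpressed), turn it clockwise from the green dot to the red dot, then let it spring up again; touch no socket before that. Then find which of the three sockets on the blue-edged black board fits the brass hex nut sunk in the front right valve body, trying them as needed and standing any that does not fit upright on the board again. Finish with the right socket pushed fully down over the nut and still held in the gripper, the air still shut, the other two sockets standing on the board, and nothing else on the bench disturbed.

Things in the scene. Friction and masses are not known exactly. Their poses are not given: they have to be found in the camera images.
- fixture: Aluminium fixture plate, 8 mm thick, 190 x 205 mm, fixed on the bench; x axis away from the robot. Front left on it: air shut-off, a black knob on a grey 60 mm square housing. Front right: the work station with a steel valve body, 64 mm square. Behind: two spare valve bodies (57 mm above the bench like the first), to be left alone.
- shutoff_grip (a point): Centre of the knob's grip bar, on the turning axis, z up. The bar is 46 mm long (along x here), 15 mm thick (along y), 26 mm tall; this point is 13 mm below its top and 15 mm above the round skirt (40 mm diameter) it stands on. The white line on its -x end points at the green dot (open) at the start, at the red dot when shut.
- shutoff_press (a joint): How far the sprung knob is pressed down, m: 0 up, 0.007 at the bottom stop. The spring pushes back with 2.4 N at the top, 8 N at the bottom; let go, the knob rises by itself unless the key holds it down (see shutoff_turn).
- shutoff_turn (a joint): Turn of the knob, rad, growing clockwise seen from above: 0 to 0.05 air open, 1.05 (stop, red dot) air shut. Keys block turning beyond 0.06 unless the knob is pressed at least 4.5 mm (do not force them); part-way round they keep it down; from about 0.87 rad it can rise and is locked shut. It turns easily (0.02 N m).
- nut_seat (a point): Centre of the floor of the round well, 19 mm deep, in the top of the valve body at the work station; z up. In it stands a fixed brass hex nut, 14 mm high, chamfered on top, two of its flats facing +x and -x here; a stem of 8 mm diameter stands 4 mm above it. Valve bodies vary: nut 17 mm across flats in a 30 mm well, 22 in 36, or 27 in 42 (for the small, medium, large socket).
- well_rim (a point): Centre of that well's mouth, level with its rim, 19 mm above nut_seat. A socket too wide for the well stops with its mouth on the rim; one too small for the nut stops about 5 mm lower, on the nut's top; the right one goes down until its mouth stands on the well's floor, 19 mm below this point.
- board_top (a point): Centre of the top face of the blue socket board with a black rubber face (170 x 170 mm, 10 mm thick, flat, fixed on the bench, its sides along this point's x and y) on which the three sockets stand.
- small_socket_grip (a point): Centre of the dark square adapter (22 x 22 mm, 44 mm tall) on top of the small socket, its handle: on the axis, 48 mm above the socket's mouth. z up; adapter faces look along x and y. The loose steel socket stands mouth down: 27 mm outer diameter, 26 mm tall, hex hole 19 mm across flats, 20 mm deep, two of its flats looking along x. About 0.15 kg.
- small_socket: The small socket itself; origin at the centre of its mouth, axes as its grip point.
- medium_socket_grip (a point): Centre of the dark square adapter (22 x 22 mm, 44 mm tall) on top of the medium socket, its handle: on the axis, 48 mm above the socket's mouth. z up; adapter faces look along x and y. The loose steel socket stands mouth down: 33 mm outer diameter, 26 mm tall, hex hole 24 mm across flats, 20 mm deep, two of its flats looking along x. About 0.15 kg.
- medium_socket: The medium socket itself; origin at the centre of its mouth, axes as its grip point.
- large_socket_grip (a point): Centre of the dark square adapter (22 x 22 mm, 44 mm tall) on top of the large socket, its handle: on the axis, 48 mm above the socket's mouth. z up; adapter faces look along x and y. The loose steel socket stands mouth down: 39 mm outer diameter, 26 mm tall, hex hole 29 mm across flats, 20 mm deep, two of its flats looking along x. About 0.15 kg.
- large_socket: The large socket itself; origin at the centre of its mouth, axes as its grip point.
- tape_measure: Bystander, not to be disturbed: yellow tape measure lying on its side, 50x76x35 mm; origin at the centre of its underside.
- oil_bottle: Bystander, not to be disturbed: blue dropper bottle, 32 mm diameter, 71 mm tall; origin at the centre of its underside.
- bearing: Bystander, not to be disturbed: steel ball bearing, 32 mm diameter, 9 mm tall; origin at the centre of its underside.
- driver_yellow: Bystander, not to be disturbed: small yellow screwdriver, 146 mm long; origin at the centre of its underside.
- gear: Bystander, not to be disturbed: grey moulded gear, 41 mm diameter, 15 mm tall; origin at the centre of its underside.

How it is judged:
By the outcome, as a careful person would: the job done as asked, in the order asked, and still so for the second after the job is handed in, while the arm keeps its last pose, push and grip.
It also fails if it takes over 64 s, if anything falls off the work surface, if the arm or the gripper's body presses on something with over 40 N, if the wrist force passes 120 N, or if a joint passes its speed limit or range.

## Working session

There is one attempt and no reset: what is moved stays moved. The work goes in short steps, Python scripts to look and compute and a shell command to move; the robot and the scene stay as the last step left them, time stands still between calls to the robot, and variables do not carry over. Pictures are saved under pics/ and viewed, and the job is handed in when it is done.

```bash
ls; mkdir -p pics; python3 - <<'E'
from station import bot
import cv2,numpy as np
print(bot.get_obs())
for n in("side","top"):
    p,d=bot.read_camera(n); cv2.imwrite(f"pics/{n}0.png",p[:,:,::-1]); np.savez(f"pics/{n}0.npz",p=p,d=d)
    print(n,bot.calibration(n))
E
```

```text
pics
{'t': 0.0, 'q': array([ 1.02589062,  0.47779953,  0.02230278,  1.55649788, -0.01153537,
        1.10929103, -0.08309652]), 'joint_vel': array([-0.00088378,  0.00102137, -0.00291021, -0.00096785,  0.00084445,
        0.00040567, -0.00079537]), 'joint_torque': array([-9.80724035e-04, -5.96456945e+01,  1.60768602e+00, -2.81200325e+01,
        1.24619779e-02,  9.22837498e-03, -5.65417895e-05]), 'eef_pos': array([ 0.28532278, -0.61108005,  0.24430575]), 'tool_rot': array([-9.01373587e-04,  9.76239811e-01,  2.16690929e-01, -2.46718794e-04]), 'contact_force': array([ 0.02751007, -0.35055163, -0.31995285]), 'torque': array([ 0.02215652, -0.01218059, -0.01850209]), 'gripper_width': 1.0004090756594939}
side {'fx': 424.62287617859704, 'fy': 424.62287617859704, 'cx': 285.6837359677187, 'cy': 203.89690354094327, 'extrinsics': array([[ 0.99963018,  0.01021049,  0.02520413,  0.50673477],
       [-0.01355443, -0.61641548,  0.78730441, -1.0000156 ],
       [ 0.02357498, -0.78735488, -0.61604912,  0.76117005],
       [ 0.        ,  0.        ,  0.        ,  1.        ]])}
top {'fx': 497.43082093578454, 'fy': 497.43082093578454, 'cx': 273.9534103857394, 'cy': 212.32252832012148, 'extrinsics': array([[-0.00500845, -0.99683083,  0.07939273,  0.44788127],
       [-0.99984466,  0.00365024, -0.01724341, -0.09308066],
       [ 0.01689896, -0.07946676, -0.99669427,  1.19801739],
       [ 0.        ,  0.        ,  0.        ,  1.        ]])}
```

View pics/side0.png

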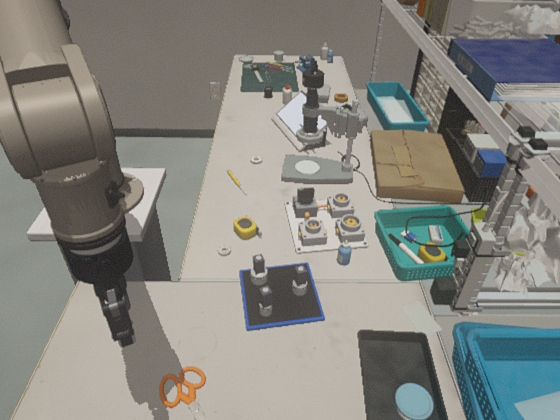

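View pics/top0.png

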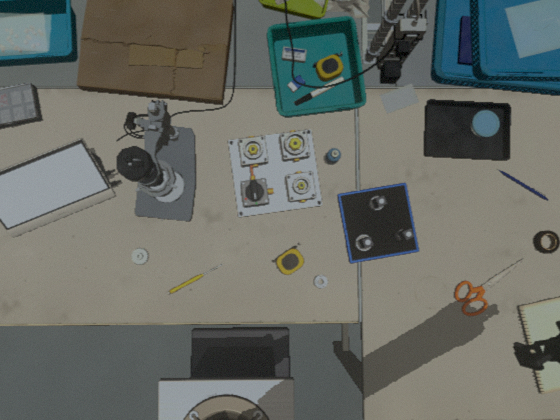

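The side view shows the board around (282,295) and the fixture around (327,222). The top view shows the fixture around (275,172), with the knob near (255,190), the work station near (301,186), and the board near (378,222). I'll zoom in on these.

```bash
python3 - <<'E'
import cv2
t=cv2.imread("pics/top0.png"); s=cv2.imread("pics/side0.png")
cv2.imwrite("pics/t_a.png",cv2.resize(t[120:270,220:425],None,fx=3.9,fy=3.9,interpolation=cv2.INTER_CUBIC))
cv2.imwrite("pics/s_a.png",cv2.resize(s[180:335,220:380],None,fx=3.8,fy=3.8,interpolation=cv2.INTER_CUBIC))
E
```

```text
(no output)
```

View pics/t_a.png

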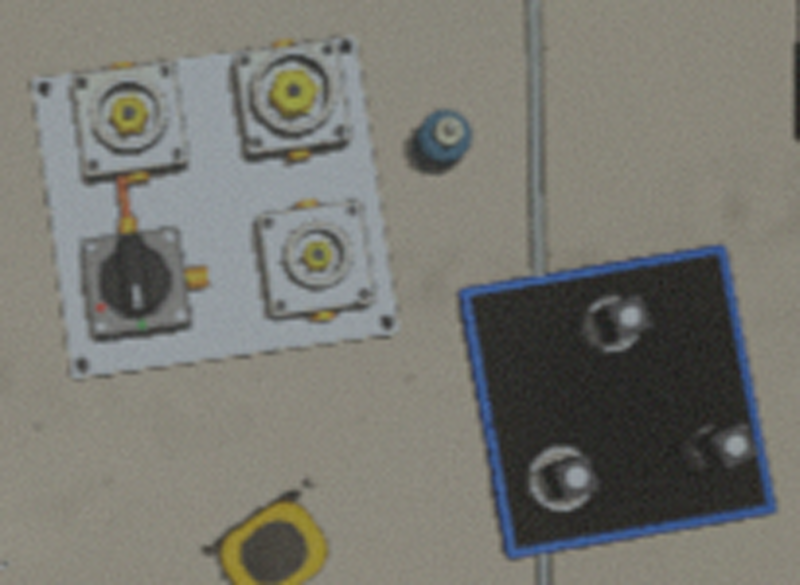

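View pics/s_a.png

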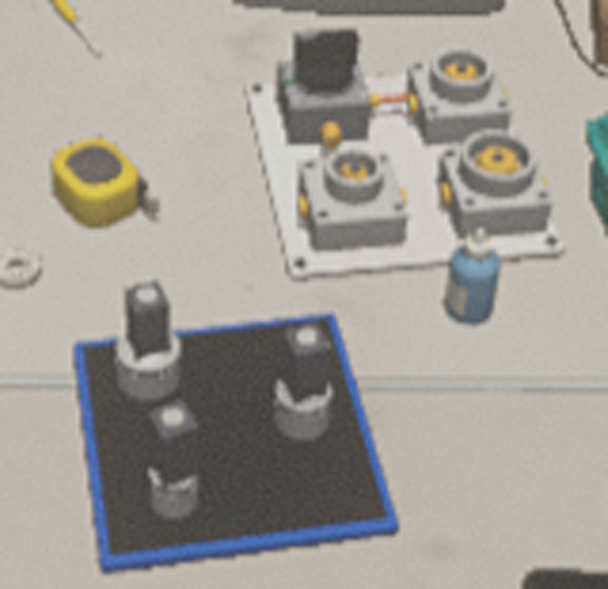

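```bash
cat > h.py <<'E'
import numpy as np,cv2
from station import bot
def cal(n):
    c=bot.calibration(n); return c,np.array(c["extrinsics"])
def ray(n,u,v):
    c,E=cal(n); d=E[:3,:3]@np.array([(u-c["cx"])/c["fx"],(v-c["cy"])/c["fy"],1.]); return E[:3,3],d
def onz(n,u,v,z):
    o,d=ray(n,u,v); return o+d*(z-o[2])/d[2]
def tri(a,b):
    (o1,d1),(o2,d2)=ray("top",*a),ray("side",*b)
    d1/=np.linalg.norm(d1);d2/=np.linalg.norm(d2)
    A=np.stack([d1,-d2],1); s=np.linalg.lstsq(A,o2-o1,rcond=None)[0]
    p,q=o1+d1*s[0],o2+d2*s[1]; return (p+q)/2,np.linalg.norm(p-q)
def proj(n,p):
    c,E=cal(n); q=np.linalg.inv(E)@np.r_[p,1]; return np.array([c["cx"]+c["fx"]*q[0]/q[2],c["cy"]+c["fy"]*q[1]/q[2]])
def snap(n,tag):
    p,d=bot.read_camera(n); cv2.imwrite(f"pics/{tag}.png",p[:,:,::-1]); np.savez(f"pics/{tag}.npz",p=p,d=d); return p,d
def zoom(src,dst,x0,x1,y0,y1,f): 
    cv2.imwrite(dst,cv2.resize(cv2.imread(src)[y0:y1,x0:x1],None,fx=f,fy=f,interpolation=cv2.INTER_CUBIC))
E
python3 - <<'E'
from h import *
np.set_printoptions(precision=4,suppress=True)
for n in("top","side"):
    z=np.load(f"pics/{n}0.npz"); p,d=z["p"],z["d"]; c,E=cal(n)
    hsv=cv2.cvtColor(p,cv2.COLOR_RGB2HSV)
    roi=np.zeros(p.shape[:2],np.uint8)
    if n=="top": roi[175:270,330:425]=1
    else: roi[255:335,230:330]=1
    m=cv2.inRange(hsv,(105,120,60),(125,255,255))*roi
    cs,_=cv2.findContours(m,cv2.RETR_EXTERNAL,cv2.CHAIN_APPROX_NONE); k=max(cs,key=cv2.contourArea)
    h=cv2.convexHull(k); ap=cv2.approxPolyDP(h,4,True)[:,0]
    W=np.array([onz(n,*q,0.010) for q in ap]); print(n,"board",ap.tolist()); print(W,W.mean(0))
    r=cv2.minAreaRect(np.array([onz(n,*q[0],0.010)[:2]*1000 for q in h],np.float32)); print(r)
    # plate
    roi[:]=0
    if n=="top": roi[125:220,222:328]=1
    else: roi[185:255,280:372]=1
    # depth -> points
    v,u=np.nonzero(roi&(d>0)); P=np.stack([(u-c["cx"])/c["fx"]*d[v,u],(v-c["cy"])/c["fy"]*d[v,u],d[v,u]],1)@E[:3,:3].T+E[:3,3]
    print("heights hist",np.histogram(P[:,2],bins=np.arange(-.01,.12,.005)))
E
```

```text
top board [[404, 183], [418, 250], [351, 262], [338, 195]]
[[ 0.6125 -0.4285  0.01  ]
 [ 0.4508 -0.458   0.01  ]
 [ 0.4231 -0.2967  0.01  ]
 [ 0.5838 -0.2681  0.01  ]] [ 0.5175 -0.3628  0.01  ]
((517.801025390625, -362.42633056640625), (167.10971069335938, 166.6611328125), 9.465856552124023)
heights hist (array([  72, 1898, 1852, 2484,  619,   30,   67,  132,  243, 1044,  450,
        321,  287,  328,   74,    1,    1,    3,   70,   60,    2,    0,
          0,    0,    0]), array([-0.01 , -0.005,  0.   ,  0.005,  0.01 ,  0.015,  0.02 ,  0.025,
        0.03 ,  0.035,  0.04 ,  0.045,  0.05 ,  0.055,  0.06 ,  0.065,
        0.07 ,  0.075,  0.08 ,  0.085,  0.09 ,  0.095,  0.1  ,  0.105,
        0.11 ,  0.115]))
side board [[307, 263], [323, 319], [248, 329], [240, 271]]
[[ 0.5864 -0.2733  0.01  ]
 [ 0.6119 -0.438   0.01  ]
 [ 0.4533 -0.4638  0.01  ]
 [ 0.4251 -0.3011  0.01  ]] [ 0.5192 -0.3691  0.01  ]
((519.0147094726562, -368.96221923828125), (166.98605346679688, 167.1020050048828), 9.510879516601562)
heights hist (array([   0,  636, 1803, 1046,  316,  140,  165,  214,  198,  521,  257,
        317,  294,  270,   67,   32,   24,   26,   34,   46,    0,    0,
          0,    0,    0]), array([-0.01 , -0.005,  0.   ,  0.005,  0.01 ,  0.015,  0.02 ,  0.025,
        0.03 ,  0.035,  0.04 ,  0.045,  0.05 ,  0.055,  0.06 ,  0.065,
        0.07 ,  0.075,  0.08 ,  0.085,  0.09 ,  0.095,  0.1  ,  0.105,
        0.11 ,  0.115]))
```

```bash
python3 - <<'E'
from h import *
for n,a in(("top",(228,328,125,220)),("side",(280,370,183,255))):
    zoom(f"pics/{n}0.png",f"pics/z1_{n}.png",*a,6.2 if n=="top" else 8)
zoom("pics/top0.png","pics/z2_top.png",335,421,180,266,6.8)
zoom("pics/side0.png","pics/z2_side.png",236,326,250,332,7)
E
```

```text
(no output)
```

View pics/z1_top.png

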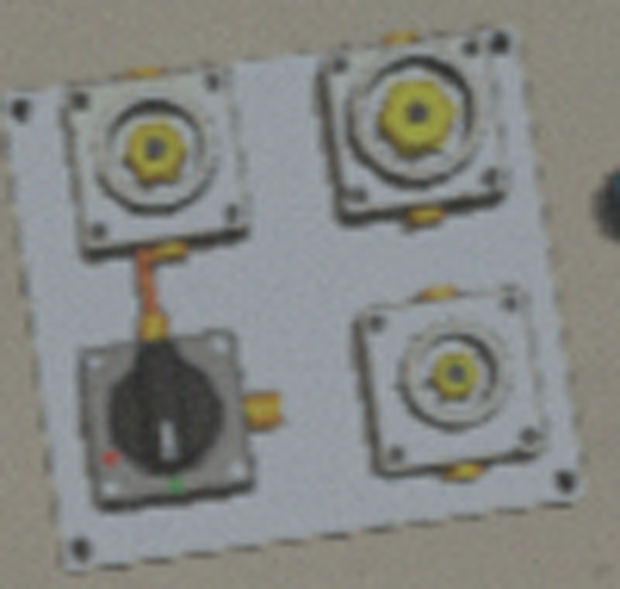

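View pics/z1_side.png

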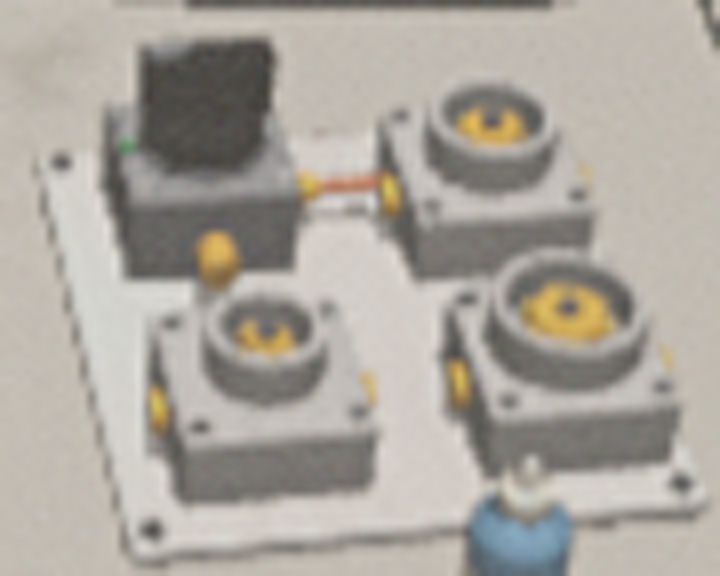

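View pics/z2_top.png

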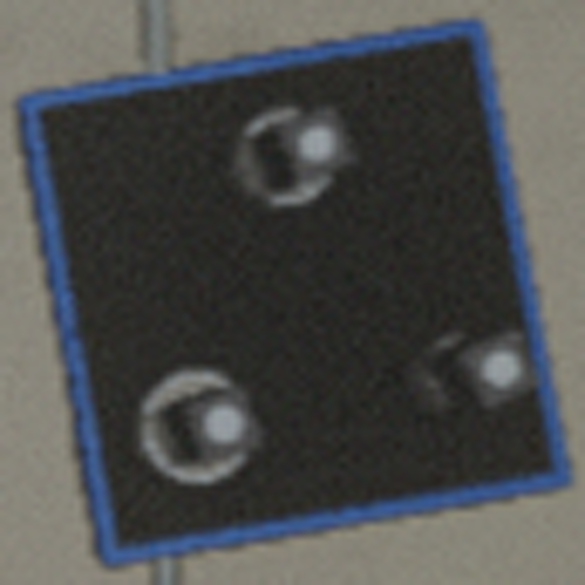

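View pics/z2_side.png

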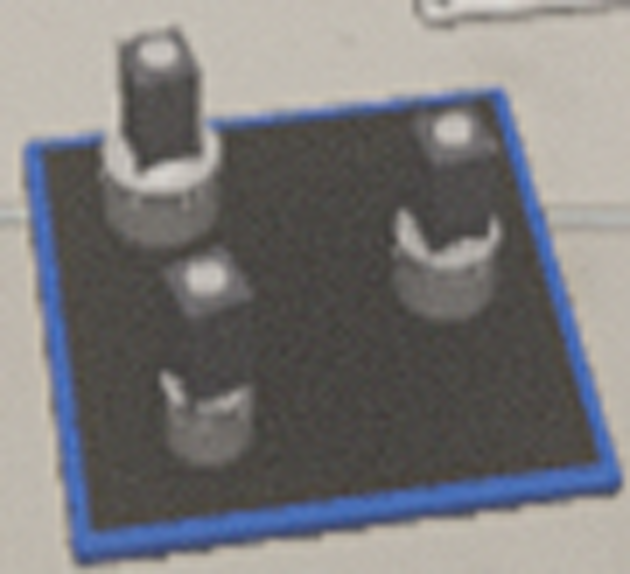

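```bash
python3 - <<'E'
from h import *
np.set_printoptions(precision=4,suppress=True)
P={n:np.load(f"pics/{n}0.npz")["p"] for n in("top","side")}
def g2(u,v): return 335+(u+.5)/6.8-.5,180+(v+.5)/6.8-.5
def s2(u,v): return 236+(u+.5)/7-.5,250+(v+.5)/7-.5
def g1(u,v): return 228+(u+.5)/6.2-.5,125+(v+.5)/6.2-.5
def s1(u,v): return 280+(u+.5)/8-.5,183+(v+.5)/8-.5
def cen(n,u,v,r=4,k="b"):
    p=P[n].astype(float); x0,y0=int(round(u)),int(round(v))
    w=p[y0-r:y0+r+1,x0-r:x0+r+1]; 
    if k=="b": w=w.mean(2); w=np.clip(w-(w.max()*.6),0,None)
    else:
        w=np.clip(w[...,0]-w[...,2]-35,0,None)
    Y,X=np.mgrid[y0-r:y0+r+1,x0-r:x0+r+1]; return (X*w).sum()/w.sum(),(Y*w).sum()/w.sum()
for nm,a,b in(("small",(501,369),(208,279)),("medium",(318,145),(453,131)),("large",(222,424),(155,52))):
    A=cen("top",*g2(*a),3);B=cen("side",*s2(*b),3)
    p,e=tri(A,B); print(nm,A,B,"tri",p,e,"top@.08",onz("top",*A,.08),"side@.08",onz("side",*B,.08))
cor={"small":[(165,275),(185,312),(250,292),(225,250)],"medium":[(418,112),(428,155),(495,150),(485,105)],"large":[(120,42),(128,72),(198,66),(185,30)]}
for k,c in cor.items():
    W=np.array([onz("side",*s2(*q),.08)[:2]*1000 for q in c],np.float32); print(k,W.tolist(),cv2.minAreaRect(W))
for nm,a,b in(("work",(455,373),(265,335)),):
    A=cen("top",*g1(*a),6,"y");B=cen("side",*s1(*b),5,"y")
    print(nm,A,B,tri(A,B),"top@.052",onz("top",*A,.052),onz("side",*B,.052))
# ring outer of work station boss (top)
print("ring top", onz("top",*g1(453,373),.057), "side ring",onz("side",*s1(265,330),.057))
for nm,c in (("plate",[(2,92),(70,568),(583,497),(515,30)]),):
    W=[onz("top",*g1(*q),.008) for q in c]; print(nm,np.array(W),np.mean(W,0)); print(cv2.minAreaRect(np.array(W)[:,:2].astype(np.float32)*1000))
for nm,c in (("plate side",[(38,150),(130,550),(710,505)]),):
    W=[onz("side",*s1(*q),.008) for q in c]; print(nm,np.array(W))
print("knob line top",[onz("top",*g1(*q),.09) for q in((167,425),(168,462))])
print("knob top side corners",[onz("side",*s1(*q),.09) for q in((143,55),(272,45))])
# depth near knob top
for n,q in(("top",g1(165,400)),("side",s1(205,60))):
    z=np.load(f"pics/{n}0.npz");d=z["d"];c,E=cal(n);u,v=map(lambda t:int(round(t)),q)
    for dv in range(-3,4):
        print(n,v+dv,[round(float((E[:3,:3]@np.array([(uu-c["cx"])/c["fx"],(v+dv-c["cy"])/c["fy"],1])*d[v+dv,uu]+E[:3,3])[2]),4) for uu in range(u-4,u+5)])
E
```

```text
small (np.float64(408.27136122569243), np.float64(233.7044784914555)) (np.float64(265.0342991796125), np.float64(289.23101762960374)) tri [ 0.4877 -0.4158  0.0789] 0.0005062257326683111 top@.08 [ 0.4874 -0.4155  0.08  ] side@.08 [ 0.488  -0.4167  0.08  ]
medium (np.float64(381.1449559255632), np.float64(200.6330395037545)) (np.float64(300.33808830177304), np.float64(268.1382289416847)) tri [ 0.5632 -0.3559  0.0791] 0.0008871102286545969 top@.08 [ 0.5626 -0.3557  0.08  ] side@.08 [ 0.5635 -0.3567  0.08  ]
large (np.float64(367.4616540574153), np.float64(241.85858638200847)) (np.float64(257.9953907815631), np.float64(256.5056112224449)) tri [ 0.4697 -0.3225  0.0805] 0.000444004779779959 top@.08 [ 0.4695 -0.3227  0.08  ] side@.08 [ 0.4699 -0.322   0.08  ]
small [[475.76861572265625, -415.73388671875], [482.09820556640625, -429.6534423828125], [500.97174072265625, -422.02838134765625], [493.30426025390625, -405.97747802734375]] ((487.9716796875, -418.3816833496094), (20.316913604736328, 17.78824806213379), 25.53369903564453)
medium [[552.7371826171875, -349.0921630859375], [555.26171875,
[... 1755 characters left out ...]
6, 0.085, 0.0855, 0.0843, 0.0877, 0.084, 0.0601, 0.0583]
top 192 [0.0592, 0.087, 0.081, 0.0843, 0.085, 0.0882, 0.087, 0.0828, 0.0619]
side 187 [0.0008, 0.0041, 0.0007, -0.0007, 0.0015, 0.0024, 0.0876, 0.0869, 0.0855]
side 188 [0.087, 0.0876, 0.088, 0.0876, 0.0871, 0.0866, 0.0871, 0.0862, 0.0855]
side 189 [0.0845, 0.0865, 0.088, 0.0887, 0.0851, 0.0882, 0.0881, 0.0859, 0.0851]
side 190 [0.0849, 0.0888, 0.085, 0.0843, 0.0845, 0.0859, 0.0842, 0.0851, 0.0856]
side 191 [0.0844, 0.0843, 0.0836, 0.0812, 0.0813, 0.084, 0.081, 0.0815, 0.0845]
side 192 [0.0806, 0.0796, 0.0793, 0.0788, 0.0792, 0.0808, 0.0771, 0.0805, 0.0776]
side 193 [0.0779, 0.076, 0.077, 0.0772, 0.0753, 0.0759, 0.0773, 0.0758, 0.0746]
```

```bash
python3 - <<'E'
from h import *
np.set_printoptions(precision=4,suppress=True)
for n,(x0,x1,y0,y1) in(("top",(235,285,165,215)),("side",(290,325,180,215))):
    z=np.load(f"pics/{n}0.npz");d=z["d"];c,E=cal(n)
    v,u=np.mgrid[y0:y1,x0:x1]; D=cv2.medianBlur(d,3)[y0:y1,x0:x1]
    Q=np.stack([(u-c["cx"])/c["fx"]*D,(v-c["cy"])/c["fy"]*D,D],-1)@E[:3,:3].T+E[:3,3]
    m=(Q[...,2]>.078)&(Q[...,2]<.095); 
    m=cv2.morphologyEx(m.astype(np.uint8),cv2.MORPH_OPEN,np.ones((2,2)))>0
    W=np.array([onz(n,uu,vv,.086)[:2]*1000 for uu,vv in zip(u[m],v[m])],np.float32)
    print(n,m.sum(),"zmed",np.median(Q[m][:,2]),cv2.minAreaRect(W),W.mean(0))
# edges of fixture from top via lines: housing/body rect - valve body top face boundary in work station
p=np.load("pics/top0.npz")["p"]
sub=p[165:210,282:320]; g=cv2.cvtColor(cv2.resize(sub,None,fx=8,fy=8,interpolation=cv2.INTER_CUBIC),cv2.COLOR_RGB2GRAY)
g=cv2.GaussianBlur(g,(9,9),2)
ci=cv2.HoughCircles(g,cv2.HOUGH_GRADIENT,1,20,param1=60,param2=20,minRadius=35,maxRadius=95)
if ci is not None:
    for x,y,r in ci[0][:6]:
        u,v=282+(x+.5)/8-.5,165+(y+.5)/8-.5; print(u,v,r/8,onz("top",u,v,.057), "diam mm",2*r/8/497.4*1.14*1000)
E
```

```text
top 129 zmed 0.08445766586161785 ((584.764404296875, -68.79562377929688), (45.75437927246094, 14.640700340270996), 6.214817047119141) [584.618  -68.7564]
side 89 zmed 0.08236744067917556 ((590.0482788085938, -77.57168579101562), (44.182865142822266, 22.7882137298584), 1.0432937145233154) [590.9808 -78.7159]
300.625 185.25 7.2875 [ 0.6014 -0.1749  0.057 ] diam mm 33.404705
```

```bash
cat >> h.py <<'E'
from scipy.spatial.transform import Rotation as R
def st():
    o=bot.get_obs(); q=o["tool_rot"]; r=R.from_quat([q[1],q[2],q[3],q[0]]); return o,np.array(o["eef_pos"]),r
def go(x,y,z,yaw=None):
    o,p,r=st(); d=r.inv().apply(np.array([x,y,z])-p)
    X=r.as_matrix()[:,0]; yw=np.degrees(np.arctan2(X[1],X[0]))
    print("t",round(o["t"],2),"pos",p.round(4),"yaw",round(yw,2),"tilt",np.degrees(np.arccos(-r.as_matrix()[2,2])).round(2),"w",round(o["gripper_width"]*85.4,1),"F",np.round(o["contact_force"],1),"T",np.round(o["torque"],2),"q",np.round(o["q"],2))
    print("tool shift",d.round(4), "turn z" , None if yaw is None else round(yw-yaw,2), "err xyz", (np.array([x,y,z])-p).round(4))
    if yaw is not None:
        r2=R.from_matrix(np.array([[np.cos(np.radians(yaw)),np.sin(np.radians(yaw)),0],[np.sin(np.radians(yaw)),-np.cos(np.radians(yaw)),0],[0,0,-1]]))
        print("rotvec deg",np.degrees((r.inv()*r2).as_rotvec()).round(2), "shift after turn",r2.inv().apply(np.array([x,y,z])-p).round(4))
E
python3 -m crank '[[[0.045,-0.033,0.002],[0,0,0],0.0854],[[0.045,-0.033,0.002],[0,0,0],0.0854],[[0.045,-0.033,0.002],[0,0,0],0.0854],[[0.045,-0.033,0.002],[0,0,0],0.0854],[[0.045,-0.033,0.002],[0,0,0],0.07],[[0.045,-0.033,0.002],[0,0,0],0.06],[[0.045,-0.033,0.002],[0,0,0],0.05],[[0.045,-0.033,0.002],[0,0,9],0.04],[[0.045,-0.033,0.002],[0,0,9],0.04]]' 60
python3 -c "
from h import *
go(.585,-.069,.16,7)"
```

```text
t: 1.23
eef_pos: [0.5344, -0.1743, 0.2271]
tool_rot: [-0.0, 0.998, 0.059, -0.0]
contact_force: [0.7, -1.2, -1.0]
gripper_width: 0.468
t 1.23 pos [ 0.5344 -0.1743  0.2271] yaw 6.72 tilt 0.04 w 40.0 F [ 0.7 -1.2 -1. ] T [-0.   -0.03  0.02] q [ 0.31  0.32 -0.13  1.84  0.05  0.99 -1.29]
tool shift [ 0.0627 -0.0987  0.067 ] turn z -0.28 err xyz [ 0.0506  0.1053 -0.0671]
rotvec deg [-0.01  0.04 -0.28] shift after turn [ 0.0631 -0.0984  0.0671]
```

```bash

python3 -m crank '[[[0.021,-0.033,0.02],[0,0,0],0.04],[[0.021,-0.033,0.02],[0,0,0],0.04],[[0.021,-0.032,0.02],[0,0,0],0.04],[[0,0,0.007],[0,0,0],0.04],[[0,0,0],[0,0,0],0.04]]'
python3 -c "
from h import *
go(.585,-.069,.12,7)
for n in ('top','side'): snap(n,n+'1')
zoom('pics/top1.png','pics/z3.png',225,315,150,230,7)
zoom('pics/side1.png','pics/z4.png',275,355,150,235,7)
"
```

```text
t: 1.85
eef_pos: [0.5839, -0.0717, 0.1595]
tool_rot: [0.0, 0.998, 0.061, -0.001]
contact_force: [0.3, -0.1, -0.4]
gripper_width: 0.471
t 1.85 pos [ 0.5839 -0.0717  0.1595] yaw 7.01 tilt 0.12 w 40.2 F [ 0.3 -0.1 -0.4] T [-0.    0.    0.02] q [ 0.14  0.44 -0.16  1.84  0.09  0.88 -1.51]
tool shift [ 0.0015 -0.0026  0.0395] turn z 0.01 err xyz [ 0.0011  0.0027 -0.0395]
rotvec deg [0.01 0.12 0.01] shift after turn [ 0.0014 -0.0026  0.0395]
```

View pics/z3.png

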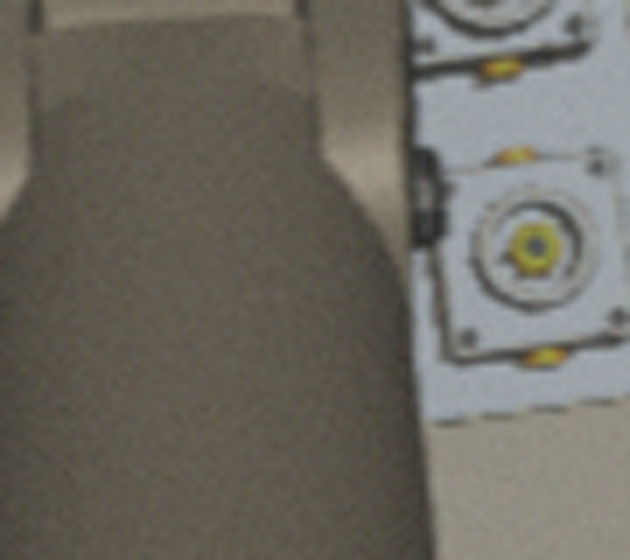

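View pics/z4.png

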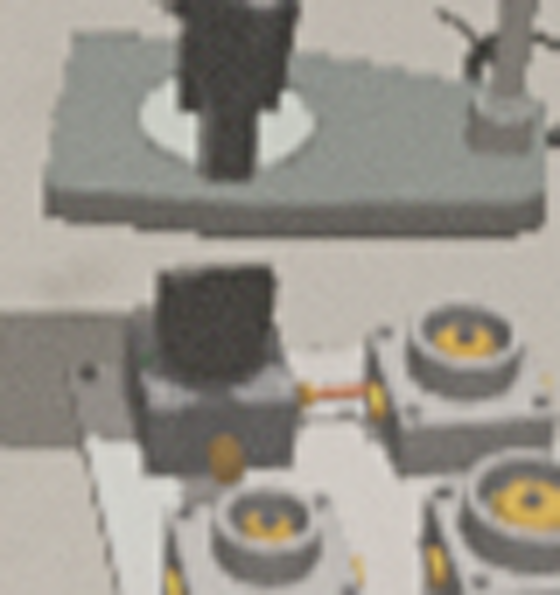

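```bash

python3 -c "
from h import *
c=np.array([.5839,-.0717]); y=np.array([np.sin(np.radians(7)),-np.cos(np.radians(7))])
for off in(.020,.0345):
  for z in (.1455,.15):
    print(off,z,proj('side',np.r_[c+y*off,z]))
print('meas',275+229.5/7-.5,150+180/7-.5)
print('bar centre top proj',proj('side',[.585,-.069,.086]),proj('side',[.5845,-.0765,.086]),'meas near edge approx',275+(158+272)/14-.5,150+290/7)
"
```

```text
0.02 0.1455 [306.10889868 175.07512796]
0.02 0.15 [306.20185384 173.62655871]
0.0345 0.1455 [307.08880342 178.25356484]
0.0345 0.15 [307.18523733 176.79803222]
meas 307.2857142857143 175.21428571428572
bar centre top proj [304.02034577 188.58747382] [303.96745277 190.22096239] meas near edge approx 305.2142857142857 191.42857142857144
```

```bash

python3 -m crank '[[[0.003,-0.002,0.03],[0,0,0],0.04],[[0,0,0.03],[0,0,0],0.04],[[0,0,0.0235],[0,0,0],0.04],[[0,0,0],[0,0,0],0.04]]'
python3 -c "
from h import *
go(.5865,-.070,.076,7)
snap('side','side2')
zoom('pics/side2.png','pics/z5.png',275,355,150,235,7)
"
```

```text
t: 2.45
eef_pos: [0.5862, -0.07, 0.0759]
tool_rot: [0.0, 0.998, 0.06, -0.001]
contact_force: [-0.7, 0.0, -0.2]
gripper_width: 0.465
t 2.45 pos [ 0.5862 -0.07    0.0759] yaw 6.93 tilt 0.16 w 39.7 F [-0.7  0.  -0.2] T [ 0.03 -0.01  0.02] q [ 0.13  0.55 -0.15  1.88  0.12  0.72 -1.54]
tool shift [ 0.0003  0.     -0.0001] turn z -0.07 err xyz [ 0.0003 -0.      0.0001]
rotvec deg [ 0.01  0.16 -0.07] shift after turn [ 0.0003  0.     -0.0001]
```

View pics/z5.png

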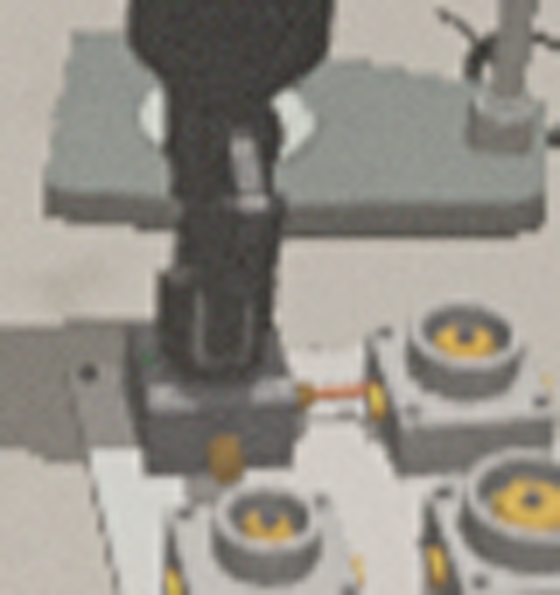

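```bash

python3 -m crank '[[[0,0,0],[0,0,0],0.014],[[0,0,0],[0,0,0],0.01],[[0,0,0],[0,0,0],0.008],[[0,0,0],[0,0,0],0.008]]' 60
python3 -c "
from h import *
go(.5865,-.070,.069,7)
"
```

```text
t: 3.0
eef_pos: [0.5884, -0.0685, 0.0775]
tool_rot: [0.0, 0.998, 0.061, 0.001]
contact_force: [1.1, 1.2, 2.9]
gripper_width: 0.161
t 3.0 pos [ 0.5884 -0.0685  0.0775] yaw 7.04 tilt 0.12 w 13.7 F [1.1 1.2 2.9] T [ 0.18 -0.37 -0.03] q [ 0.13  0.55 -0.15  1.88  0.12  0.72 -1.54]
tool shift [-0.0021  0.0012  0.0085] turn z 0.04 err xyz [-0.0019 -0.0015 -0.0085]
rotvec deg [ 0.01 -0.12  0.04] shift after turn [-0.002   0.0012  0.0085]
```

```bash

python3 -m crank '[[[0,0,0.003],[0,0,0],0.008],[[0,0,0.003],[0,0,0],0.008],[[0,0,0.003],[0,0,0],0.008],[[0,0,0],[0,0,0],0.008]]'
python3 -c "
from h import *
go(.5865,-.070,.069,7)
"
```

```text
t: 3.5
eef_pos: [0.5886, -0.0685, 0.0714]
tool_rot: [0.0, 0.998, 0.061, 0.001]
contact_force: [-9.0, 1.1, 33.3]
gripper_width: 0.16
t 3.5 pos [ 0.5886 -0.0685  0.0714] yaw 7.01 tilt 0.13 w 13.6 F [-9.   1.1 33.3] T [0.36 2.08 0.04] q [ 0.12  0.56 -0.15  1.88  0.12  0.71 -1.54]
tool shift [-0.0023  0.0012  0.0024] turn z 0.01 err xyz [-0.0021 -0.0015 -0.0024]
rotvec deg [ 0.04 -0.12  0.01] shift after turn [-0.0023  0.0012  0.0024]
```

```bash

python3 -m crank '[[[0.001,0,-0.0015],[0,0,0],0.008],[[0,0,0],[0,0,5],0.008],[[0,0,0],[0,0,8],0.008],[[0,0,0],[0,0,8],0.008],[[0,0,0],[0,0,0],0.008]]'
python3 -c "
from h import *
go(.5875,-.070,.0685,-14)
"
```

```text
t: 4.12
eef_pos: [0.5886, -0.0686, 0.0715]
tool_rot: [0.0, 0.992, -0.122, 0.0]
contact_force: [-8.1, 1.8, 23.6]
gripper_width: 0.156
t 4.12 pos [ 0.5886 -0.0686  0.0715] yaw -14.07 tilt 0.03 w 13.3 F [-8.1  1.8 23.6] T [0.26 1.61 0.01] q [ 0.05  0.56 -0.05  1.89  0.05  0.7  -1.85]
tool shift [-0.0007  0.0017  0.003 ] turn z -0.07 err xyz [-0.0011 -0.0014 -0.003 ]
rotvec deg [ 0.03 -0.01 -0.07] shift after turn [-0.0007  0.0017  0.003 ]
```

```bash

python3 -m crank '[[[0,0,0],[0,0,8],0.008],[[0,0,0],[0,0,8],0.008],[[0,0,0],[0,0,8],0.008],[[0,0,0],[0,0,8],0.008],[[0,0,0],[0,0,7],0.008],[[0,0,0],[0,0,0],0.008]]'
python3 -c "
from h import *
go(.5875,-.070,.0685,-53)
"
```

```text
t: 4.88
eef_pos: [0.5884, -0.0686, 0.0715]
tool_rot: [0.0, 0.895, -0.446, -0.0]
contact_force: [-7.5, 2.0, 25.5]
gripper_width: 0.161
t 4.88 pos [ 0.5884 -0.0686  0.0715] yaw -53.01 tilt 0.02 w 13.8 F [-7.5  2.  25.5] T [0.25 1.79 0.17] q [-0.08  0.56  0.12  1.9  -0.1   0.69 -2.4 ]
tool shift [0.0006 0.0016 0.003 ] turn z -0.01 err xyz [-0.0009 -0.0014 -0.003 ]
rotvec deg [ 0.01  0.   -0.01] shift after turn [0.0006 0.0016 0.003 ]
```

```bash

python3 -m crank '[[[0,0,0],[0,0,1.5],0.008],[[0,0,-0.004],[0,0,0],0.008],[[0,0,-0.004],[0,0,0],0.008],[[0,0,0],[0,0,0],0.008],[[0,0,0],[0,0,0],0.03],[[0,0,0],[0,0,0],0.04],[[0,0,-0.05],[0,0,0],0.04],[[0,0,-0.06],[0,0,0],0.04],[[0.0,-0.055,-0.02],[0,0,0],0.04],[[0.0,-0.055,-0.01],[0,0,0],0.04]]'
python3 -c "
from h import *
go(.5875,-.070,.0685,-53)
snap('top','top3');snap('side','side3')
zoom('pics/top3.png','pics/z6.png',228,328,125,220,6.2)
zoom('pics/side3.png','pics/z7.png',275,355,150,235,7)
"
```

```text
t: 6.12
eef_pos: [0.6796, -0.0048, 0.2196]
tool_rot: [-0.001, 0.889, -0.459, 0.001]
contact_force: [1.1, -0.4, -0.2]
gripper_width: 0.467
t 6.12 pos [ 0.6796 -0.0048  0.2196] yaw -54.61 tilt 0.18 w 39.9 F [ 1.1 -0.4 -0.2] T [-0.01 -0.06 -0.01] q [-0.19  0.51  0.15  1.58 -0.08  1.06 -2.54]
tool shift [-0.0004  0.1133  0.1508] turn z -1.61 err xyz [-0.0921 -0.0652 -0.1511]
rotvec deg [-0.15 -0.1  -1.61] shift after turn [-0.0034  0.1128  0.1511]
```

View pics/z6.png

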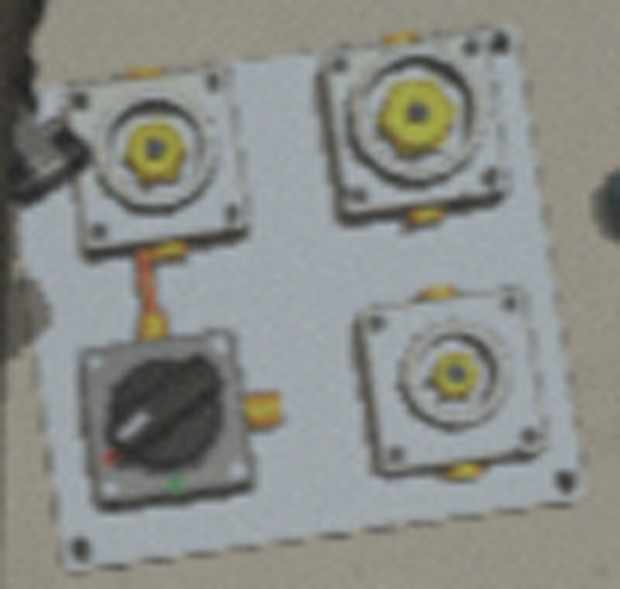

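View pics/z7.png

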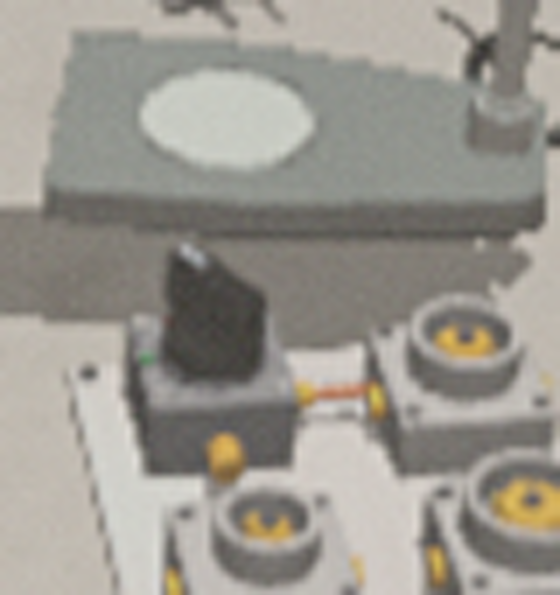

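The white line now points at the red dot (110,458 in the zoom). I'll confirm the knob's angle and height from depth.

```bash
python3 - <<'E'
from h import *
for tag in("top0","top3"):
    n="top";x0,x1,y0,y1=(240,270,172,208)
    d=np.load(f"pics/{tag}.npz")["d"];c,E=cal(n)
    v,u=np.mgrid[y0:y1,x0:x1]; D=cv2.medianBlur(d,3)[y0:y1,x0:x1]
    Q=np.stack([(u-c["cx"])/c["fx"]*D,(v-c["cy"])/c["fy"]*D,D],-1)@E[:3,:3].T+E[:3,3]
    m=(Q[...,2]>.074)&(Q[...,2]<.095); m=cv2.morphologyEx(m.astype(np.uint8),cv2.MORPH_OPEN,np.ones((2,2)))>0
    W=np.array([onz(n,a,b,.085)[:2]*1000 for a,b in zip(u[m],v[m])],np.float32)
    print(tag,m.sum(),np.median(Q[m][:,2]),cv2.minAreaRect(W))
    V=np.linalg.svd(W-W.mean(0))[2][0]; print(np.degrees(np.arctan2(V[1],V[0])))
E
```

```text
top0 133 0.08444144787827024 ((584.8870849609375, -68.77383422851562), (46.29575729370117, 14.65386962890625), 6.214802265167236)
-173.15935
top3 141 0.08472655714573474 ((584.8759765625, -68.80094146728516), (15.540084838867188, 46.15937423706055), 38.68894958496094)
129.754
```

```bash
cat >> h.py <<'E'
def table(x,y,z,yaw,n):
    o,p,r=st(); X=r.as_matrix()[:,0]; yw=np.degrees(np.arctan2(X[1],X[0])); dy=(yw-yaw)/n; d=(np.array([x,y,z])-p)/n
    print("turn per row",round(dy,2))
    for k in range(n):
        a=np.radians(yw-dy*k); print(k,np.round([d[0]*np.cos(a)+d[1]*np.sin(a),d[0]*np.sin(a)-d[1]*np.cos(a),-d[2]],4))
E
python3 -c "
from h import *
table(.4885,-.4165,.15,23,9)"
```

```text
turn per row -8.57
0 [0.025  0.0447 0.0076]
1 [0.0181 0.0479 0.0076]
2 [0.0108 0.05   0.0076]
3 [0.0032 0.0511 0.0076]
4 [-0.0045  0.051   0.0076]
5 [-0.012   0.0498  0.0076]
6 [-0.0193  0.0474  0.0076]
7 [-0.0261  0.044   0.0076]
8 [-0.0324  0.0396  0.0076]
```

```bash

python3 -m crank '[[[0.025,0.045,0.002],[0,0,-8.6],0.04],[[0.018,0.048,0.002],[0,0,-8.6],0.05],[[0.011,0.050,0.002],[0,0,-8.6],0.05],[[0.003,0.051,0.002],[0,0,-8.6],0.05],[[-0.0045,0.051,0.008],[0,0,-8.6],0.05],[[-0.012,0.05,0.012],[0,0,-8.6],0.05],[[-0.0195,0.0475,0.012],[0,0,-8.6],0.05],[[-0.026,0.044,0.012],[0,0,-8.6],0.05],[[-0.0325,0.0395,0.01],[0,0,-8.6],0.05],[[0,0,0],[0,0,0],0.05]]'
python3 -c "
from h import *
go(.4885,-.4165,.13,23)
snap('side','side4')
zoom('pics/side4.png','pics/z8.png',220,320,200,310,5.4)
"
```

```text
t: 7.48
eef_pos: [0.4766, -0.4276, 0.1536]
tool_rot: [0.0, 0.981, 0.194, -0.002]
contact_force: [-0.3, 0.2, 0.2]
gripper_width: 0.589
t 7.47 pos [ 0.4766 -0.4276  0.1536] yaw 22.43 tilt 0.25 w 50.3 F [-0.3  0.2  0.2] T [-0.    0.02 -0.03] q [ 0.67  0.52 -0.05  1.72  0.03  0.91 -0.57]
tool shift [ 0.0153 -0.0057  0.0235] turn z -0.57 err xyz [ 0.0119  0.0111 -0.0236]
rotvec deg [-0.04  0.24 -0.57] shift after turn [ 0.0153 -0.0056  0.0236]
```

View pics/z8.png

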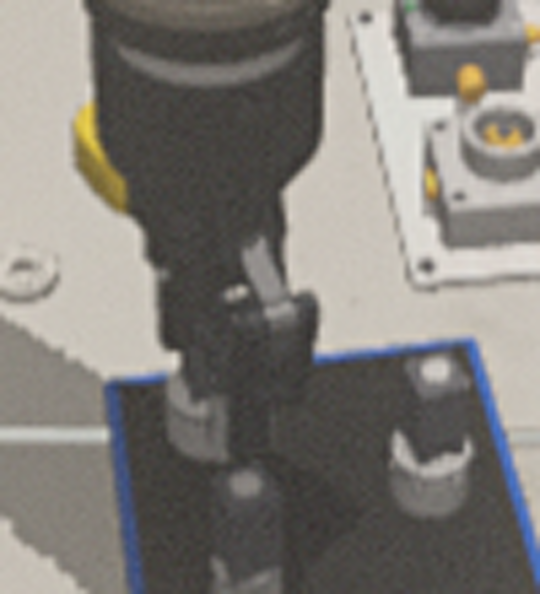

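```bash

python3 -m crank '[[[0.0155,-0.0055,0.024],[0,0,0],0.05],[[0,0,0.025],[0,0,0],0.05],[[0,0,0],[0,0,0],0.05]]'
python3 -c "
from h import *
go(.4885,-.4165,.056,23)
snap('side','side5')
zoom('pics/side5.png','pics/z9.png',220,320,200,310,5.4)
"
```

```text
t: 7.9
eef_pos: [0.4939, -0.4085, 0.1044]
tool_rot: [-0.002, 0.98, 0.199, -0.001]
contact_force: [-0.9, 0.5, -0.5]
gripper_width: 0.584
t 7.9 pos [ 0.4939 -0.4085  0.1044] yaw 23.01 tilt 0.26 w 49.9 F [-0.9  0.5 -0.5] T [ 0.03 -0.   -0.03] q [ 0.63  0.58 -0.05  1.75  0.04  0.82 -0.61]
tool shift [-0.008   0.0055  0.0484] turn z 0.01 err xyz [-0.0054 -0.008  -0.0484]
rotvec deg [-0.24  0.1   0.01] shift after turn [-0.0081  0.0053  0.0484]
```

View pics/z9.png

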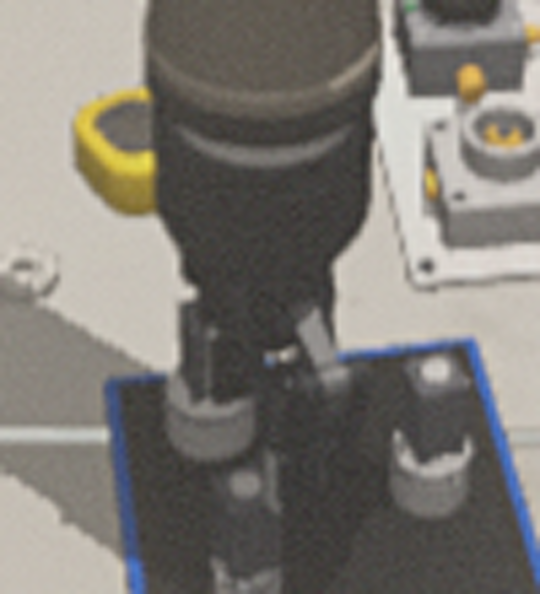

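```bash

python3 -m crank '[[[-0.008,0.0055,0],[0,0,0],0.05],[[0,0,0],[0,0,0],0.05],[[0,0,0],[0,0,0],0.05]]'
python3 -c "
from h import *
go(.4885,-.4165,.056,23)
snap('side','side6')
zoom('pics/side6.png','pics/z10.png',220,320,200,310,5.4)
o,p,r=st()
for s in(1,-1): print(proj('side',p+r.apply([0,s*.025,.012])),proj('side',p+r.apply([0,s*.0395,.012])))
"
```

```text
t: 8.32
eef_pos: [0.4891, -0.4198, 0.107]
tool_rot: [0.0, 0.98, 0.198, 0.0]
contact_force: [-0.5, -0.7, -0.4]
gripper_width: 0.582
t 8.32 pos [ 0.4891 -0.4198  0.107 ] yaw 22.88 tilt 0.07 w 49.7 F [-0.5 -0.7 -0.4] T [ 0.02  0.   -0.06] q [ 0.65  0.58 -0.05  1.74  0.04  0.82 -0.59]
tool shift [ 0.0007 -0.0033  0.051 ] turn z -0.12 err xyz [-0.0006  0.0033 -0.051 ]
rotvec deg [ 0.06 -0.03 -0.12] shift after turn [ 0.0007 -0.0033  0.051 ]
[270.14294943 294.36420919] [272.89772498 299.67732117]
[261.13933943 276.99902378] [258.6629429  272.22281902]
```

View pics/z10.png

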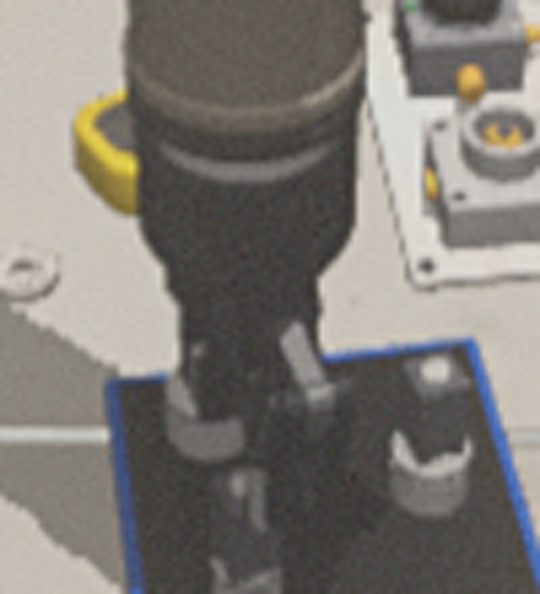

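```bash
for i in 1 2; do python3 -m crank '[[[0,0,0],[0,0,0],0.05]]' | grep -E "eef"; done
```

```text
eef_pos: [0.4892, -0.4192, 0.1065]
eef_pos: [0.4891, -0.4191, 0.1063]
```

```bash

python3 -m crank '[[[0.0005,-0.0026,0.02],[0,0,0],0.05],[[0,0,0.02],[0,0,0],0.05],[[0,0,0.01],[0,0,0],0.05],[[0,0,0],[0,0,0],0.05],[[0,0,0],[0,0,0],0.05]]'
python3 -c "
from h import *
go(.4885,-.4165,.056,23)
snap('side','side7')
zoom('pics/side7.png','pics/z11.png',220,320,200,310,5.4)
"
```

```text
t: 9.25
eef_pos: [0.4888, -0.4171, 0.0567]
tool_rot: [0.0, 0.98, 0.199, 0.0]
contact_force: [0.9, 0.6, 0.0]
gripper_width: 0.583
t 9.25 pos [ 0.4888 -0.4171  0.0567] yaw 22.92 tilt 0.05 w 49.8 F [0.9 0.6 0. ] T [-0.01  0.02 -0.01] q [ 0.65  0.64 -0.05  1.77  0.05  0.73 -0.6 ]
tool shift [-0.0001 -0.0006  0.0007] turn z -0.08 err xyz [-0.0003  0.0006 -0.0007]
rotvec deg [ 0.04 -0.02 -0.08] shift after turn [-0.0001 -0.0006  0.0007]
```

View pics/z11.png

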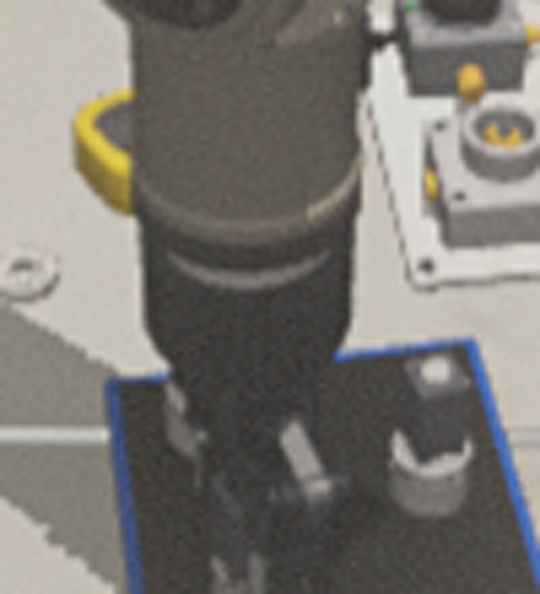

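```bash

python3 -m crank '[[[0,0,0],[0,0,0],0.04],[[0,0,0],[0,0,0],0.032],[[0,0,0],[0,0,0],0.026],[[0,0,0],[0,0,0],0.018],[[0,0,0],[0,0,0],0.018],[[0,0,0],[0,0,0],0.018]]' 50
python3 -c "
from h import *
go(.4885,-.4165,.056,23)
"
```

```text
t: 10.05
eef_pos: [0.4886, -0.4168, 0.0565]
tool_rot: [0.0, 0.98, 0.199, 0.0]
contact_force: [-0.2, -0.2, 3.3]
gripper_width: 0.253
t 10.05 pos [ 0.4886 -0.4168  0.0565] yaw 22.93 tilt 0.02 w 21.6 F [-0.2 -0.2  3.3] T [ 0.12  0.11 -0.01] q [ 0.65  0.64 -0.05  1.77  0.05  0.73 -0.6 ]
tool shift [-0.     -0.0003  0.0005] turn z -0.07 err xyz [-0.0001  0.0003 -0.0005]
rotvec deg [ 0.02 -0.01 -0.07] shift after turn [-0.     -0.0003  0.0005]
```

```bash

python3 -m crank '[[[0,0,-0.03],[0,0,0],0.018],[[0,0,-0.05],[0,0,0],0.018],[[0,0,-0.02],[0,0,0],0.018],[[0,0,0],[0,0,8],0.018],[[0,0,0],[0,0,8],0.018],[[0,0,0],[0,0,0],0.018]]'
python3 -c "
from h import *
go(.605,-.177,.157,7)
snap('side','side8')
zoom('pics/side8.png','pics/z12.png',210,330,180,310,4.6)
"
```

```text
t: 10.8
eef_pos: [0.488, -0.4162, 0.1553]
tool_rot: [-0.0, 0.998, 0.061, -0.001]
contact_force: [-0.4, 0.4, -2.0]
gripper_width: 0.253
t 10.8 pos [ 0.488  -0.4162  0.1553] yaw 7.01 tilt 0.1 w 21.6 F [-0.4  0.4 -2. ] T [ 0.04 -0.05 -0.02] q [ 0.6   0.51  0.01  1.72 -0.01  0.91 -0.83]
tool shift [ 0.1453 -0.2232 -0.0017] turn z 0.01 err xyz [0.117  0.2392 0.0017]
rotvec deg [-0.05  0.08  0.01] shift after turn [ 0.1453 -0.2232 -0.0017]
```

View pics/z12.png

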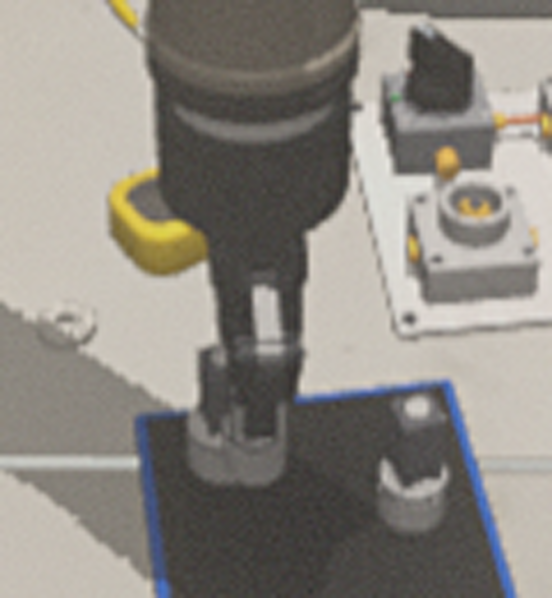

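Socket held (weight 2 N), no others disturbed. Carry it above the well.

```bash

python3 -m crank '[[[0.029,-0.0446,0],[0,0,0],0.018],[[0.029,-0.0446,0],[0,0,0],0.018],[[0.029,-0.0446,0],[0,0,0],0.018],[[0.029,-0.0446,0],[0,0,0],0.018],[[0.029,-0.0446,0.01],[0,0,0],0.018],[[0,0,0.018],[0,0,0],0.018],[[0,0,0],[0,0,0],0.018],[[0,0,0],[0,0,0],0.018]]'
python3 -c "
from h import *
go(.605,-.177,.127,7)
snap('side','side9'); snap('top','top9')
zoom('pics/side9.png','pics/z13.png',290,345,190,250,9)
zoom('pics/top9.png','pics/z14.png',250,340,140,230,6)
o,p,r=st(); m=p+r.apply([0,0,.0465]); print('mouth',m,'side px',proj('side',m),'top px',proj('top',m))
"
```

```text
t: 11.85
eef_pos: [0.6049, -0.1799, 0.1284]
tool_rot: [0.0, 0.998, 0.06, -0.0]
contact_force: [0.1, -0.7, -0.9]
gripper_width: 0.25
t 11.85 pos [ 0.6049 -0.1799  0.1284] yaw 6.83 tilt 0.06 w 21.3 F [ 0.1 -0.7 -0.9] T [-0.01 -0.02 -0.  ] q [ 0.21  0.53 -0.03  1.76  0.02  0.85 -1.28]
tool shift [ 0.0005 -0.0028  0.0014] turn z -0.17 err xyz [ 0.0001  0.0029 -0.0014]
rotvec deg [ 0.05  0.04 -0.17] shift after turn [ 0.0005 -0.0028  0.0014]
mouth [ 0.60539312 -0.17968852  0.08242975] side px [314.15256039 215.74387257] top px [303.5338773  181.98063231]
```

View pics/z13.png

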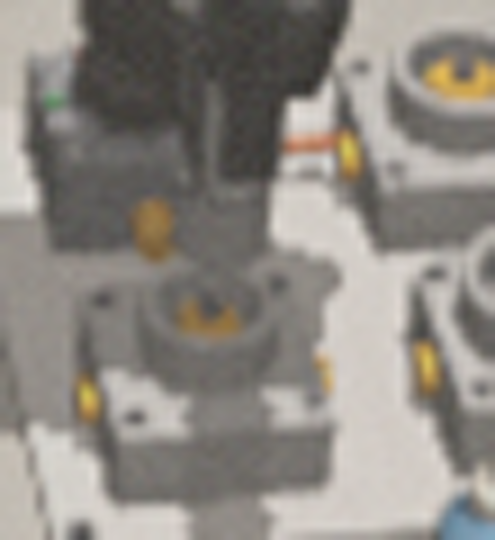

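View pics/z14.png

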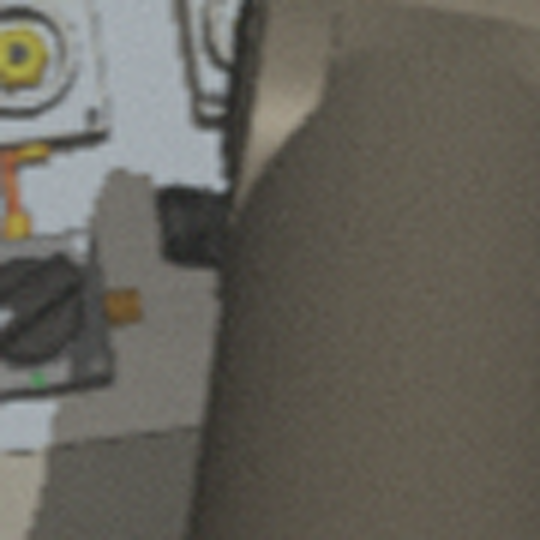

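```bash
python3 - <<'E'
from h import *
np.set_printoptions(precision=2,suppress=True)
a=cv2.imread('pics/side9.png')[195:245,292:342]
a=cv2.resize(a,None,fx=11,fy=11,interpolation=cv2.INTER_CUBIC)
a=np.clip((a.astype(float)-40)*2.0,0,255).astype(np.uint8)
# overlay predicted mouth circle, and rim circles candidate
def circ(c,r,col):
    pts=[]
    for t in np.linspace(0,2*np.pi,40):
        u,v=proj('side',np.array(c)+[r*np.cos(t),r*np.sin(t),0]); pts.append([(u+.5-292)*11-.5,(v+.5-195)*11-.5])
    cv2.polylines(a,[np.int32(np.round(pts))],True,col,1)
b=a.copy()
circ([.6054,-.1797,.0824],.0135,(0,255,0))
circ([.6054,-.1797,.1084],.0135,(0,255,0))
circ([.6032,-.1812,.057],.015,(0,0,255))
cv2.imwrite('pics/z15.png',np.hstack([a])); 
print(proj('side',[.6054,-.1797-.0135,.0824]))
cv2.imwrite('pics/z15b.png',b)
E
```

```text
[314.52 219.22]
```

View pics/z15.png

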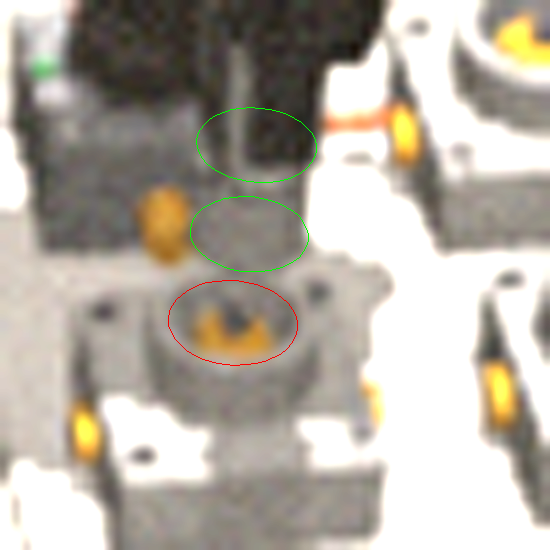

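View pics/z15b.png

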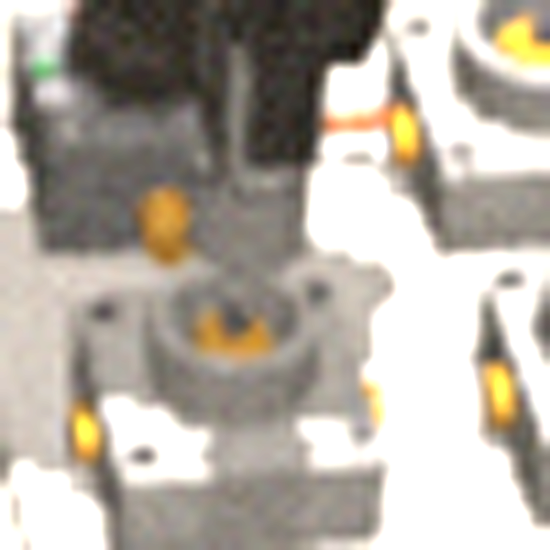

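```bash

python3 -m crank '[[[0,-0.002,0.012],[0,0,0],0.018],[[0,0,0.009],[0,0,0],0.018],[[0,0,0],[0,0,0],0.018],[[0,0,0],[0,0,0],0.018]]'
cat > ov.py <<'E'
from h import *
import sys
tag,wx,wy=sys.argv[1],float(sys.argv[2]),float(sys.argv[3])
go(wx,wy,.1065,7)
snap('side',tag)
o,p,r=st(); m=p+r.apply([0,0,.0465]); print('mouth',m)
a=cv2.imread(f'pics/{tag}.png')[205:245,296:336]
a=cv2.resize(a,None,fx=14,fy=14,interpolation=cv2.INTER_CUBIC)
a=np.clip((a.astype(float)-40)*2.0,0,255).astype(np.uint8); b=a.copy()
def circ(c,rr,col):
    pts=[]
    for t in np.linspace(0,2*np.pi,40):
        u,v=proj('side',np.array(c)+[rr*np.cos(t),rr*np.sin(t),0]); pts.append([(u+.5-296)*14-.5,(v+.5-205)*14-.5])
    cv2.polylines(a,[np.int32(np.round(pts))],True,col,1)
circ(m,.0135,(0,255,0)); circ([wx,wy,.057],.015,(0,0,255)); circ([wx,wy,.057],.019,(0,0,255))
cv2.imwrite(f'pics/{tag}_a.png',cv2.resize(np.hstack([a,b]),None,fx=.71,fy=.71))
E
python3 ov.py sideA .6045 -.1785
```

```text
t: 12.45
eef_pos: [0.6054, -0.1759, 0.1072]
tool_rot: [0.0, 0.998, 0.06, -0.0]
contact_force: [-0.1, -1.0, -1.0]
gripper_width: 0.256
t 12.45 pos [ 0.6054 -0.1759  0.1072] yaw 6.92 tilt 0.0 w 21.8 F [-0.1 -1.  -1. ] T [-0.06  0.    0.05] q [ 0.21  0.56 -0.03  1.78  0.02  0.81 -1.29]
tool shift [-0.0012  0.0025  0.0007] turn z -0.08 err xyz [-0.0009 -0.0026 -0.0007]
rotvec deg [ 0.    0.   -0.08] shift after turn [-0.0012  0.0025  0.0007]
mouth [ 0.60554988 -0.17592002  0.06098109]
```

View pics/sideA_a.png

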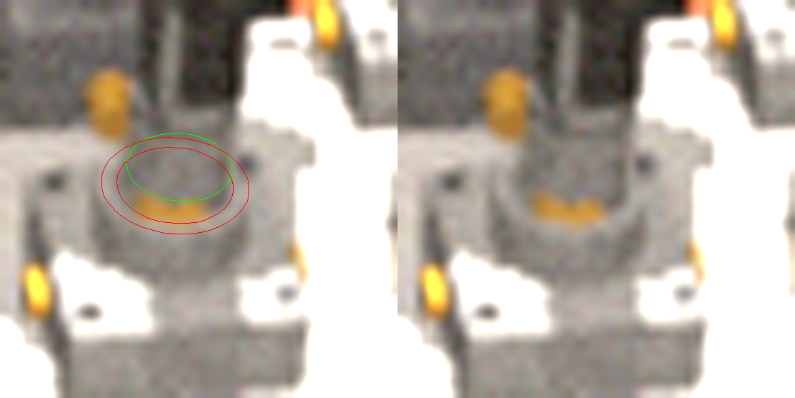

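```bash

python3 -m crank '[[[-0.0011,0.0007,0],[0,0,0],0.018],[[0,0,0],[0,0,0],0.018],[[0,0,0],[0,0,0],0.018]]'
python3 ov.py sideB .604 -.177
```

```text
t: 12.88
eef_pos: [0.6044, -0.1767, 0.1074]
tool_rot: [0.0, 0.998, 0.06, 0.0]
contact_force: [0.1, -0.5, -0.8]
gripper_width: 0.249
t 12.88 pos [ 0.6044 -0.1767  0.1074] yaw 6.92 tilt 0.01 w 21.2 F [ 0.1 -0.5 -0.8] T [-0.01 -0.02 -0.01] q [ 0.21  0.56 -0.03  1.78  0.02  0.81 -1.28]
tool shift [-0.0004  0.0002  0.0009] turn z -0.08 err xyz [-0.0004 -0.0003 -0.0009]
rotvec deg [ 0.01 -0.01 -0.08] shift after turn [-0.0004  0.0002  0.0009]
mouth [ 0.60435303 -0.17672396  0.06091871]
```

View pics/sideB_a.png

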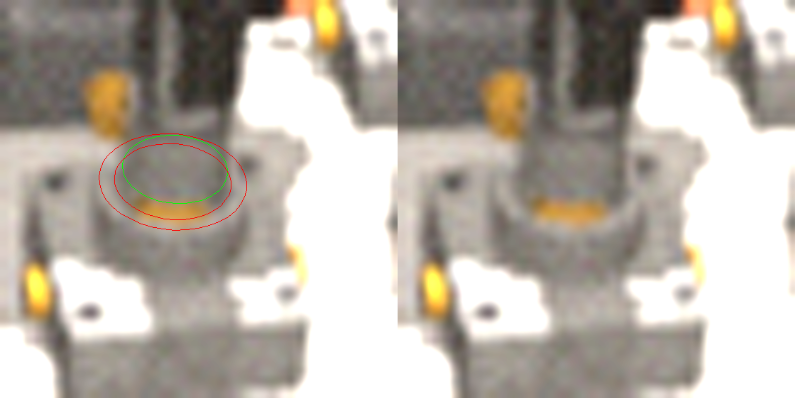

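```bash

python3 -m crank '[[[-0.0005,0,0.002],[0,0,0],0.018],[[0,0,0.002],[0,0,0],0.018],[[0,0,0.002],[0,0,0],0.018],[[0,0,0],[0,0,0],0.018]]'
python3 -c "
from h import *
go(.604,-.177,.0845,7)"
```

```text
t: 13.42
eef_pos: [0.6036, -0.1767, 0.101]
tool_rot: [-0.0, 0.998, 0.06, -0.0]
contact_force: [-0.1, -0.3, -0.2]
gripper_width: 0.251
t 13.43 pos [ 0.6036 -0.1767  0.101 ] yaw 6.93 tilt 0.03 w 21.4 F [-0.1 -0.3 -0.2] T [ 0.02 -0.03 -0.04] q [ 0.21  0.56 -0.03  1.78  0.02  0.8  -1.28]
tool shift [0.0003 0.0003 0.0165] turn z -0.07 err xyz [ 0.0004 -0.0003 -0.0165]
rotvec deg [-0.01  0.02 -0.07] shift after turn [0.0003 0.0003 0.0165]
```

```bash

python3 -m crank '[[[0,0,0.002],[0,0,0],0.018],[[0,0,0.002],[0,0,0],0.018],[[0,0,0.001],[0,0,0],0.018],[[0,0,0],[0,0,0],0.018]]'
python3 -c "
from h import *
go(.604,-.177,.0845,7)"
```

```text
t: 13.92
eef_pos: [0.6037, -0.1767, 0.0962]
tool_rot: [-0.0, 0.998, 0.06, -0.0]
contact_force: [-0.4, 0.4, -0.9]
gripper_width: 0.25
t 13.93 pos [ 0.6037 -0.1767  0.0962] yaw 6.93 tilt 0.01 w 21.3 F [-0.4  0.4 -0.9] T [ 0.01 -0.05  0.04] q [ 0.21  0.57 -0.03  1.79  0.02  0.79 -1.29]
tool shift [0.0002 0.0003 0.0117] turn z -0.07 err xyz [ 0.0003 -0.0003 -0.0117]
rotvec deg [-0.    0.01 -0.07] shift after turn [0.0002 0.0003 0.0117]
```

```bash

python3 -m crank '[[[0,0,0.002],[0,0,0],0.018],[[0,0,0.002],[0,0,0],0.018],[[0,0,0.002],[0,0,0],0.018],[[0,0,0],[0,0,0],0.018],[[0,0,0],[0,0,0],0.018]]'
python3 -c "
from h import *
go(.604,-.177,.0845,7)"
```

```text
t: 14.55
eef_pos: [0.6038, -0.1768, 0.0903]
tool_rot: [0.0, 0.998, 0.06, 0.0]
contact_force: [-0.6, 0.1, -1.5]
gripper_width: 0.251
t 14.55 pos [ 0.6038 -0.1768  0.0903] yaw 6.92 tilt 0.0 w 21.4 F [-0.6  0.1 -1.5] T [-0.05 -0.   -0.03] q [ 0.21  0.58 -0.03  1.79  0.03  0.78 -1.29]
tool shift [0.0001 0.0003 0.0058] turn z -0.08 err xyz [ 0.0002 -0.0002 -0.0058]
rotvec deg [ 0.   -0.   -0.08] shift after turn [0.0001 0.0003 0.0058]
```

It slid over the nut freely. Next I'll bottom it out on the well floor, which should be at TCP ≈ 0.0845.

```bash

python3 -m crank '[[[0,0,0.002],[0,0,0],0.018],[[0,0,0.002],[0,0,0],0.018],[[0,0,0.002],[0,0,0],0.018],[[0,0,0.001],[0,0,0],0.018],[[0,0,0],[0,0,0],0.018]]'
python3 -c "
from h import *
go(.604,-.177,.0845,7)"
```

```text
t: 15.18
eef_pos: [0.6039, -0.1768, 0.0845]
tool_rot: [0.0, 0.998, 0.06, 0.0]
contact_force: [-3.8, 1.5, 8.7]
gripper_width: 0.248
t 15.18 pos [ 0.6039 -0.1768  0.0845] yaw 6.92 tilt 0.01 w 21.2 F [-3.8  1.5  8.7] T [ 0.23  0.91 -0.03] q [ 0.21  0.59 -0.03  1.79  0.03  0.77 -1.29]
tool shift [0.0001 0.0003 0.    ] turn z -0.08 err xyz [ 0.0001 -0.0002 -0.    ]
rotvec deg [ 0.   -0.01 -0.08] shift after turn [0.0001 0.0003 0.    ]
```

```bash

python3 -m crank '[[[0,0,0.001],[0,0,0],0.018],[[0,0,0],[0,0,0],0.018],[[0,0,0],[0,0,0],0.018]]'
python3 -c "
from h import *
go(.604,-.177,.0845,7)
snap('side','sideF');snap('top','topF')
zoom('pics/sideF.png','pics/zF.png',220,380,170,335,3.6)
zoom('pics/topF.png','pics/zG.png',220,425,120,270,3.9)
"
```

```text
t: 15.55
eef_pos: [0.604, -0.1768, 0.0845]
tool_rot: [0.0, 0.998, 0.06, 0.0]
contact_force: [-5.9, 1.6, 15.8]
gripper_width: 0.256
t 15.55 pos [ 0.604  -0.1768  0.0845] yaw 6.92 tilt 0.03 w 21.9 F [-5.9  1.6 15.8] T [0.45 1.58 0.05] q [ 0.21  0.59 -0.03  1.79  0.03  0.77 -1.29]
tool shift [-0.      0.0002  0.    ] turn z -0.08 err xyz [ 0.     -0.0002 -0.    ]
rotvec deg [ 0.01 -0.02 -0.08] shift after turn [-0.      0.0002  0.    ]
```

View pics/zF.png

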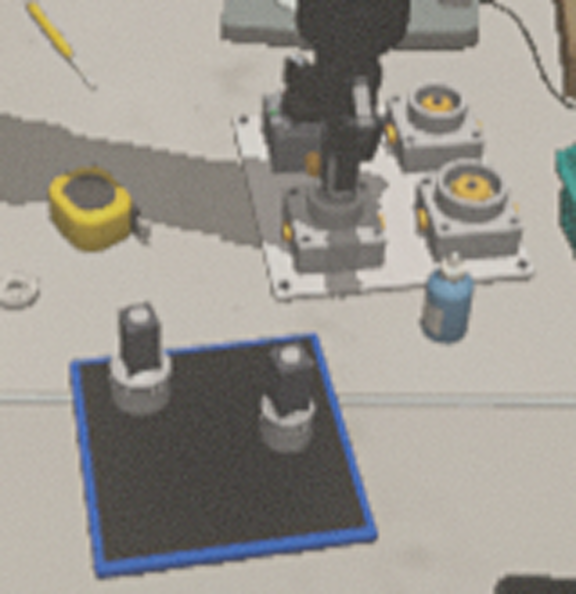

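View pics/zG.png

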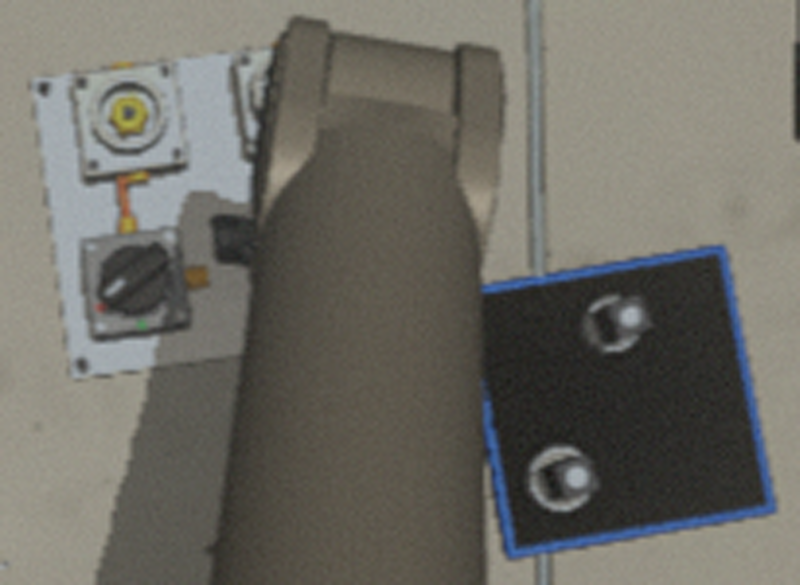

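The side view shows the socket sunk in the well at about (338,200). In the top view, the knob's white line points at the red dot (100,308), and the other two sockets stand upright at (615,320) and (562,478). The tape measure, bottle and bearing haven't moved.

```bash
python3 -c "
from station import bot
print(bot.hand_in())"
```

```text
the job is handed in; nothing more can be done
None
```

I shut off the air and left the small socket pushed fully down over the nut, still held in the gripper. I handed in at about 15.7 s of the 64 s allowed.

- **Air shut-off:** I gripped the knob, pressed it to its bottom stop (about 33 N at most), turned it clockwise and let it spring back up. Images show the white line at the red dot and the knob top at its original height. I commanded 61.5° of turn, but coarse depth data showed only about 57°. That is past the 50° (0.87 rad) where it locks shut, and I could not confirm it reached the 60° stop.
- **Socket:** I tried the small socket first, because the nut looked like the 17 mm one. It went past the rim and the nut's top without resistance. It stopped exactly where the well floor should be (TCP z = 0.0845) and did not move when I pressed harder, to about 16 N. The medium and large sockets were never touched.
- **Last checks:** The final pictures show those two sockets still upright on the board, and the tape measure, bottle and bearing look unmoved. I did not look for the gear, and checked the screwdriver only by its place in the side picture.
- **Disagreement:** The top camera was about 4 mm off in x at the knob, and the two cameras differed by about 5 mm in y at the well. I lined the socket up over the well using the side view instead.

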